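# Latch the sprung dish clamp open and clear the dish

### The job

The amber dish is held in the clamp station by a sprung blue jaw. Push the orange finger pocket back and sideways so that its pin drops into the holding notch and the jaw stays open by itself, then slide the dish along the lane onto the green pad until it rests against the end stop, without lifting or tipping it. Leave the jaw latched open and do not shift or knock over the other things.

Things in the scene. Friction and masses are not known exactly. Their poses are not given: they have to be found in the camera images.
- station: Fixed clamp station: grey plate 235 (x) by 300 (y) by 24 mm thick; origin at its underside, plate spans x -110 to 125, y -150 to 150 mm. +x (away from the robot at yaw 0) is the way the jaw opens, +y runs along the lane, z up. 'Station (..)' below means mm in this frame; all points on it share its axes. The steel guide plate (top z 36) spans x 37 to 112, y -29 to 19.
- bay (a point): Middle of the bay on the lane floor (white window), station (-50, -60, 24). The lane is a straight groove along y centred on x -50, 96 mm wide, floor z 24, between aluminium rails 14 mm high, open at its -y end (y -150). With the jaw closed, its two horns shut the dish in fore and aft; latched open, the lane is clear from open end to end stop.
- out_end (a point): Point on the lane floor, over the green pad, where the dish's centre lies when it touches the end stop: station (-50, 79, 24). The end stop is a bar across the lane, 14 mm high, its face at y 124.
- dish_center (a point): Centre (half-way up) of the loose round dish to be cleared: amber with a cream lid rim, 90 mm across, 18 mm tall, about 90 g; it lies flat on the lane floor, centre 9 mm above it. Its yaw means nothing.
- pocket (a point): Centre, half-way down, of the orange finger pocket, a square open box 56 by 56 mm inside, walls 5 mm; inner floor 12 mm below this point (42 mm over the table), rim 12 mm above it. Shut fingers lowered into it can drag it any way. Station (45, -60, 54) when closed. A brass pin (10 mm thick) on an arm, 45 mm to its +y, runs in the slot of the guide plate.
- jaw (a joint): Opening of the sprung blue jaw in m, along station +x; the pocket moves with it. 0 closed, 0.052 hard stop. The spring pulls it shut: 7 N at 0, 10.6 N at 0.052; let go, it snaps shut unless the pin is in the notch. Above 0.045 the pin is past the tooth and can move sideways; latched it rests at about 0.039, the pin seated 6 mm behind the tooth's crest.
- latch (a joint): Sideways shift of pocket and pin in m, along station +y: 0 in the straight slot, 0.020 hard stop, in line with the notch. A weak spring (1.3 to 2.3 N) pulls it to 0; it can leave 0 only while the jaw is above 0.045. Let the jaw back with the shift at 0.019 to 0.020 (against its stop) and the pin drops behind the tooth and holds, at about 0.018 or more.
- jar: amber glass jar with white cap, 44 mm across, 62 mm tall, standing on the station's plate at its left far corner (bystander); origin under its centre
- small_dish: small white dish, 48 mm across, 14 mm tall, lying on the station's plate (bystander); origin under its centre
- dish_stack: stack of four pale dishes, 90 mm across, 72 mm tall, on the table (bystander); origin under its centre
- bottle: amber bottle, 68 mm across, 160 mm tall, on the table (bystander); origin under its centre
- cup: steel cup, 72 mm across, 85 mm tall, on the table (bystander); origin under its centre
- forceps: steel forceps lying on the table, about 145 mm long (bystander); origin under its middle
- spatula: blue-handled spatula lying on the table, 180 mm long (bystander); origin at its underside
Things that resemble listed ones, but are neither listed nor needed, are in the scene too. There is more than one size of the part that bears dish_center; the job needs the smallest.

How it is judged (in metres and radians):
On the way:
1. the jaw is latched open by its pin in the notch, untouched by the robot, with the dish still in the bay (value of joint jaw between 0.036 and 0.0425 m and value of joint latch above 0.015 m and contact force between each of the arm, the fingers and anything else below 0.5 N and horizontal distance between dish_center and bay below 0.02 m), for 0.3 s.
At the end, for the whole second after the job is handed in: The jaw is still latched open (jaw between 0.036 and 0.0425, latch above 0.015), and the dish lies flat in the lane against the end stop, within 6 mm of touching it and within 8 mm of the lane's centre line (value of joint jaw between 0.036 and 0.0425 m and value of joint latch above 0.015 m and y of dish_center in the frame of out_end between -0.006 and 0.004 m and x of dish_center in the frame of out_end between -0.008 and 0.008 m and height (world z) of dish_center between 0.029 and 0.037 m and angle between dish_center's own z axis and vertical below 0.06 rad).
It fails at once if the dish is lifted (centre more than 15 mm above where it slides) or tipped by more than 20 degrees (height (world z) of dish_center above 0.048 m or angle between dish_center's own z axis and vertical above 0.35 rad).
It fails at once if another thing is shifted by more than 30 mm or knocked over (distance of any of jar, small_dish, dish_stack, bottle, cup, forceps, spatula from where it was at the start of the episode above 0.03 m or angle between any of jar, dish_stack, bottle, cup's own z axis and vertical above 0.5 rad).
It also fails if it takes over 48 s, if anything falls off the work surface, if the arm or the gripper's body presses on something with over 40 N, if the wrist force passes 120 N, or if a joint passes its speed limit or range.

### The arm

A 6-joint arm with a two-finger parallel gripper is mounted at the origin on the work surface. World frame = base frame: x ahead of the robot, y to its left, z up, the work surface at z = 0. Lengths are in mm, angles in rad, forces in N, time in s.
With the tool pointing down it reaches from about 275 to 875 mm from the base axis. Payload 12.5 kg.
Tool frame: the origin (TCP) lies at the very end of the fingers, on their centre line; the grasp point (between the pads) lies 19 mm behind it (grip_depth is the distance from the TCP to the grasp point, in mm); z points along the fingers, y is the direction in which the jaws open and shut (so a half turn about z gives the same grasp; the last joint's range is limited). The gripper opens to 85 mm and grips with 20 to 120 N. Pads are 22 mm wide; open, the fingers measure 114 mm over their backs; the gripper's body (76 mm by 85 mm) begins 54 mm behind the grasp point. The pads swing forward as they close: fully open they stand 13 mm farther back than shut.
Start: joints at [-1.331, 0.351, 1.652, -0, 1.139, -0.085], TCP at [175.535, -521.222, 231.29] pointing down, gripper open.
Joint ranges: [-2.75, 2.75], [-0.79, 2.1], [0.01, 2.65], [-1.57, 4.71], [0.07, 3.14], [-2.87, 2.87]. Speed limits (rad/s): [2.22, 2.22, 2.79, 3.14, 3.14, 3.14].

### API

Orientations are given as a rotation vector (axis times angle).
In Python, from bench import * gives the robot as it stands.
- The arm moves only by the tool step_arm, never from a script. Its argument "moves" is a list of rows, each an object with "gripper": the gripper command: -1 is shut, 1 is fully open, values between are in proportion; "delta_pos": the shift along the world's x, y, z in mm, a list of three; "twist": the turn about the world's z in degrees. A call has 1 to 10 rows; each row is the pose to reach, as a shift and turn from the pose commanded when the call began; what a row does not reach only later rows make up. A row lasts 1/10 s, in which the tool goes at most 50 mm and 8.59 degrees, less where a joint would pass 70% of its speed; a pose out of reach is approached as far as the arm can. A call with a gripper value outside its range is refused whole. The fingers move at their own pace and stop on an object; the grip force is fixed at half the most. Time passes only in rows, so rows that repeat a pose let the fingers close. It gives the time, the measured TCP pose, the force and the opening at its end, in the units of the state.
- state(): the state, without advancing time (a new reading comes with each control period).
- get_image(name): name is "scene" or "top" or "wrist"; returns a dict with "frame" (400x640x3 uint8, blue, green, red), "depth" (400x640 float32, mm along the optical axis (not along the pixel's ray), 0 where there is no reading), "K" (3x3 intrinsics, pixels), "dist_coeffs" ([k1, k2, p1, p2, k3] as OpenCV has them; the pictures are not rectified), "T" (4x4, takes a point from camera to world coordinates). Camera axes: x right, y down, z forward; pixel columns grow to the right and rows downward; lengths in mm; the calibration is good to about 2 mm. A picture is of the moment at which its call begins.
- job_done(): hands the job in, once; it reports no verdict.
The state is a dict: "t": time; "joint_positions": joint angles; "joint_vel": joint speeds; "effort": joint torques, N m; "tool_pos": TCP position; "tcp_rot": TCP orientation; "ft_force": force on the tool from outside, world axes, zero at the start; "ft_torque": the same for the moment, N m; "finger_gap": finger opening in mm.
Only numpy, scipy, OpenCV 4.12 (cv2) and the standard library are available. Lean on these libraries where they do the work, as an engineer would, in place of code of your own. Each camera call takes 0.05 s, during which the arm holds its last target. There are 200 camera calls.

## Working session

There is one attempt and no reset: what is moved stays moved. The work goes in short steps, Python scripts to look and compute and a tool call to move; the robot and the scene stay as the last step left them, time stands still between calls to the robot, and variables do not carry over. Pictures are saved under pics/ and viewed, about 8 in all and at most 12, crops included, and the job is handed in when it is done.

Besides the shell and the picture viewer there is one more tool, called after "Request:" as name(argument=value, ...) on one line, values as JSON. step_arm: Moves the arm, as the interface text tells. Its arguments: {"type":"object","properties":{"moves":{"type":"array","items":{"type":"object","properties":{"gripper":{"type":"number"},"delta_pos":{"type":"array","items":{"type":"number"}},"twist":{"type":"number"}}}}},"required":["moves"]}

```bash
mkdir -p pics
cat > h.py <<'E'
from bench import *
import numpy as np, cv2
def pts(im):
    d=im["depth"]; h,w=d.shape
    uv=np.stack(np.meshgrid(np.arange(w),np.arange(h)),-1).reshape(-1,1,2).astype(np.float32)
    n=cv2.undistortPoints(uv,im["K"],np.array(im["dist_coeffs"])).reshape(h,w,2)
    c=np.dstack([n*d[...,None],d])
    return c@im["T"][:3,:3].T+im["T"][:3,3], n
def ray(im,u,v,z):
    n=cv2.undistortPoints(np.array([[[u,v]]],np.float32),im["K"],np.array(im["dist_coeffs"])).ravel()
    r=im["T"][:3,:3]@np.r_[n,1]; o=im["T"][:3,3]; return o+r*(z-o[2])/r[2]
E
python3 - <<'E'
from h import *
import pickle
for n in("top","scene"):
    im=get_image(n); cv2.imwrite(f"pics/{n}0.png",im["frame"]); pickle.dump(im,open(n+"0.pkl","wb"))
    print(n,im["T"].round(2).tolist())
s=state();print(s["t"],s["tool_pos"],s["tcp_rot"],s["ft_force"],s["finger_gap"])
E
```

```text
top [[0.02, -0.98, 0.17, 241.08], [-1.0, -0.02, -0.02, 5.64], [0.02, -0.17, -0.98, 1400.52], [0.0, 0.0, 0.0, 1.0]]
scene [[0.28, 0.57, -0.78, 1508.43], [0.96, -0.15, 0.24, -303.14], [0.02, -0.81, -0.59, 825.38], [0.0, 0.0, 0.0, 1.0]]
0.1 [ 175.45944499 -520.94226765  230.8061024 ] [-3.09921503e+00 -5.07759318e-01  1.37536250e-04] [ 0.64194105  0.39565947 -0.44696041] 85.31652703326687
```

View pics/top0.png

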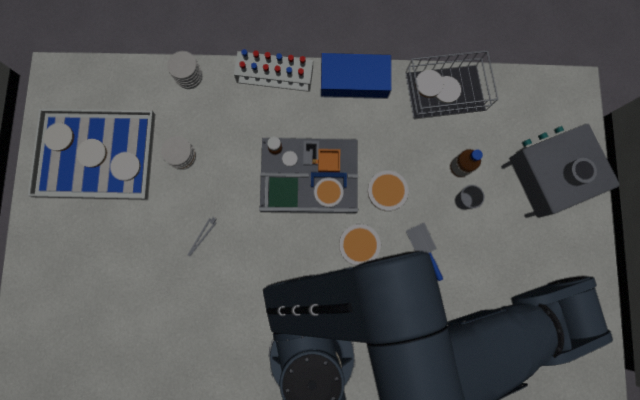

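View pics/scene0.png

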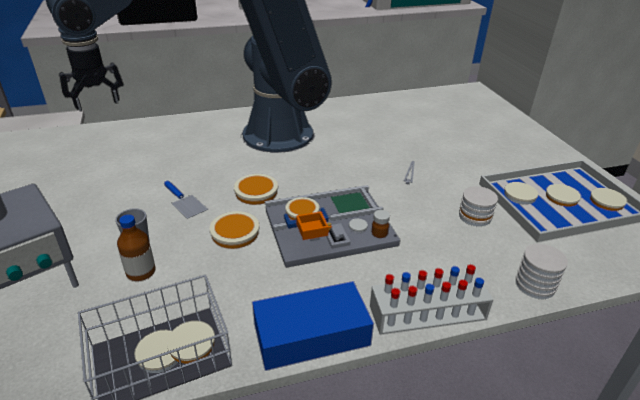

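The top view shows the station at about (310,175), the dish in its bay at (328,192) and the orange pocket at (328,159). Dishes that could be mistaken for it are the larger amber ones at (388,190) and (360,244), and the pale ones in the tray and basket. I choose (328,192), the smallest and the one in the lane. I'll check it in a crop and measure.

Run:
```python
from h import *
import pickle
im=pickle.load(open("top0.pkl","rb")); f=im["frame"]; P,n=pts(im)
c=f[125:225,245:425]; cv2.imwrite("pics/crop0.png",cv2.resize(c,None,fx=4.4,fy=4.4,interpolation=cv2.INTER_CUBIC))
hsv=cv2.cvtColor(f,cv2.COLOR_BGR2HSV)
roi=np.zeros(f.shape[:2],bool); roi[125:225,250:365]=1
# plate by height in depth
z=P[...,2]; m=roi&(z>15)&(z<80)
print("plate x,y range",[np.percentile(P[m][:,i],[1,99]).round(0) for i in (0,1)])
pl=roi&(z>18)&(z<45)
cs,_=cv2.findContours(pl.astype(np.uint8),cv2.RETR_EXTERNAL,cv2.CHAIN_APPROX_NONE)
k=max(cs,key=cv2.contourArea)
w=np.array([ray(im,*p,24)[:2] for p in k[:,0]],np.float32); print("rect",cv2.minAreaRect(w))
org=roi&(hsv[...,0]>5)&(hsv[...,0]<22)&(hsv[...,1]>150)&(hsv[...,2]>100)
nl,L,S,C=cv2.connectedComponentsWithStats(org.astype(np.uint8))
for i in range(1,nl):
    if S[i,4]>60:
        q=L==i; print(S[i],C[i],"z med",np.median(z[q]),"at z42",ray(im,*C[i],42),"at 66",ray(im,*C[i],66))
        cc=cv2.findContours(q.astype(np.uint8),0,1)[0][0]; print(cv2.minEnclosingCircle(cc),cv2.minAreaRect(cc))
gr=roi&(hsv[...,0]>45)&(hsv[...,0]<90)&(hsv[...,1]>80)
vs,us=np.where(gr);w=np.array([ray(im,u,v,24)[:2] for u,v in zip(us,vs)],np.float32);print("green",len(w),cv2.minAreaRect(w))
```

```text
plate x,y range [array([429., 659.]), array([-127.,  167.])]
rect ((543.6213989257812, 20.91070556640625), (234.99229431152344, 300.0736083984375), 0.3429787755012512)
[315 150  25  20 374] [328.5802139  160.72994652] z med 42.030482498611946 at z42 [585.74844391 -39.55386766  42.        ] at 66 [579.65943912 -38.75550879  66.        ]
((328.875, 159.5), 13.884106636047363) ((327.0, 159.5), (19.0, 24.0), 90.0)
[318 182  21  20 345] [328.1942029  191.48115942] z med 41.30026354756319 at z42 [489.80801723 -39.82177677  42.        ] at 66 [485.41392697 -39.01868493  66.        ]
((328.1385498046875, 191.66867065429688), 10.521856307983398) ((328.0, 191.5), (19.0, 20.0), 90.0)
green 799 ((488.6994934082031, 98.24026489257812), (87.27725219726562, 85.9095458984375), 1.266667366027832)
```

View pics/crop0.png

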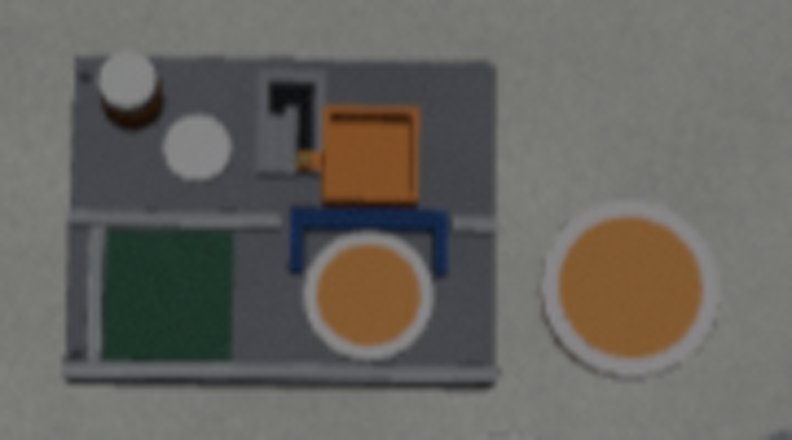

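The crop confirms the choice: the dish at crop (368,295) sits inside the blue jaw horns and is clearly smaller than the one at (630,287). The station origin is about (536,21) with yaw about 0.3°, so the pocket is near (581,-39) and the bay near (486,-39).

Request:
step_arm(moves=[{"gripper": -1, "delta_pos": [32, 38, 0], "twist": -8}, {"gripper": -1, "delta_pos": [64, 76, 0], "twist": -16}, {"gripper": -1, "delta_pos": [96, 115, 0], "twist": -18.6}, {"gripper": -1, "delta_pos": [128, 153, 0], "twist": -18.6}, {"gripper": -1, "delta_pos": [160, 191, 0], "twist": -18.6}, {"gripper": -1, "delta_pos": [192, 230, 0], "twist": -18.6}, {"gripper": -1, "delta_pos": [224, 268, 0], "twist": -18.6}, {"gripper": -1, "delta_pos": [256, 306, 0], "twist": -18.6}, {"gripper": -1, "delta_pos": [288, 344, 0], "twist": -18.6}, {"gripper": -1, "delta_pos": [320, 382, 0], "twist": -18.6}])

```text
t: 1.1
tool_pos: [496.5, -137.3, 231.2]
tcp_rot: [3.142, 0.0, -0.0]
ft_force: [-0.1, -1.1, 0.5]
finger_gap: -0.1
```

Request:
step_arm(moves=[{"gripper": -1, "delta_pos": [32, 38, 0]}, {"gripper": -1, "delta_pos": [64, 76, 0]}, {"gripper": -1, "delta_pos": [85, 100, 0]}, {"gripper": -1, "delta_pos": [85, 100, -30]}, {"gripper": -1, "delta_pos": [85, 100, -60]}, {"gripper": -1, "delta_pos": [85, 100, -90]}, {"gripper": -1, "delta_pos": [85, 100, -110]}, {"gripper": -1, "delta_pos": [85, 100, -110]}, {"gripper": -1, "delta_pos": [85, 100, -110]}])

```text
$.moves[0]: bad value
```

Run:
```python
from h import *
s=state();print(s["t"],s["tool_pos"],s["tcp_rot"],s["ft_force"],s["finger_gap"],s["joint_positions"])
im=get_image("wrist");cv2.imwrite("pics/w1.png",im["frame"])
P,n=pts(im);f=im["frame"];hsv=cv2.cvtColor(f,cv2.COLOR_BGR2HSV)
org=(hsv[...,0]>3)&(hsv[...,0]<22)&(hsv[...,1]>150)&(P[...,0]>535)&(P[...,1]>-85)&(P[...,1]<3)
for a,b in((60,72),(38,48)):
    q=org&(P[...,2]>a)&(P[...,2]<b);print(q.sum(),[np.percentile(P[q][:,i],[1,50,99]).round(1) for i in range(3)])
```

```text
1.1 [ 496.46301117 -137.28260316  231.1977537 ] [ 3.14159101e+00  4.84608236e-04 -2.92588097e-04] [-0.08231528 -1.06210212  0.49927959] -0.13416926626482503 [-3.60143151e-01  2.87622756e-01  1.74064926e+00 -7.48467330e-05
  1.11349439e+00  1.21037772e+00]
1566 [array([552. , 589.3, 616.8]), array([-72.5, -38.7,  -6.8]), array([60.4, 64.9, 66.8])]
2952 [array([556.3, 585.1, 611.8]), array([-72.4, -36.6, -11.4]), array([39.3, 41.2, 47.3])]
```

View pics/w1.png

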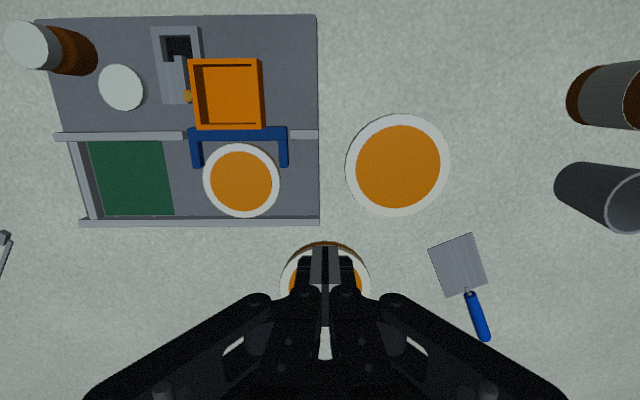

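The wrist view shows the pocket at (226,93), the dish at (241,180) and the pin at (187,96). The rim spans x 552–617 and y −72 to −7, so its centre is about (584,−40) with the top at z 66, which matches the given sizes.

Request:
step_arm(moves=[{"gripper": -1, "delta_pos": [32, 38, 0], "twist": 0}, {"gripper": -1, "delta_pos": [64, 76, 0], "twist": 0}, {"gripper": -1, "delta_pos": [87, 99, 0], "twist": 0}, {"gripper": -1, "delta_pos": [87, 99, -40], "twist": 0}, {"gripper": -1, "delta_pos": [87, 99, -80], "twist": 0}, {"gripper": -1, "delta_pos": [87, 99, -120], "twist": 0}, {"gripper": -1, "delta_pos": [87, 99, -150], "twist": 0}, {"gripper": -1, "delta_pos": [87, 99, -170], "twist": 0}, {"gripper": -1, "delta_pos": [87, 99, -182], "twist": 0}, {"gripper": -1, "delta_pos": [87, 99, -182], "twist": 0}])

```text
t: 2.15
tool_pos: [581.7, -40.2, 47.9]
tcp_rot: [-3.141, -0.0, 0.004]
ft_force: [0.0, -0.5, -0.1]
finger_gap: -0.2
```

Request:
step_arm(moves=[{"gripper": -1, "delta_pos": [5, 0, 0], "twist": 0}, {"gripper": -1, "delta_pos": [10, 0, 0], "twist": 0}, {"gripper": -1, "delta_pos": [15, 0, 0], "twist": 0}, {"gripper": -1, "delta_pos": [20, 0, 0], "twist": 0}, {"gripper": -1, "delta_pos": [25, 0, 0], "twist": 0}, {"gripper": -1, "delta_pos": [30, 0, 0], "twist": 0}, {"gripper": -1, "delta_pos": [30, 0, 0], "twist": 0}])

```text
t: 2.85
tool_pos: [612.1, -40.1, 49.5]
tcp_rot: [-3.141, -0.001, 0.004]
ft_force: [-8.2, -0.8, 6.6]
finger_gap: 0.0
```

Request:
step_arm(moves=[{"gripper": -1, "delta_pos": [5, 0, 0], "twist": 0}, {"gripper": -1, "delta_pos": [10, 0, 0], "twist": 0}, {"gripper": -1, "delta_pos": [15, 0, 0], "twist": 0}, {"gripper": -1, "delta_pos": [20, 0, 0], "twist": 0}, {"gripper": -1, "delta_pos": [25, 0, 0], "twist": 0}, {"gripper": -1, "delta_pos": [28, 0, 0], "twist": 0}, {"gripper": -1, "delta_pos": [30, 0, 0], "twist": 0}, {"gripper": -1, "delta_pos": [30, 0, 0], "twist": 0}])

```text
t: 3.65
tool_pos: [641.4, -39.9, 49.3]
tcp_rot: [-3.141, -0.001, 0.006]
ft_force: [-10.3, 1.7, 6.6]
finger_gap: -0.0
```

```bash
cat > meas.py <<'E'
from h import *
def meas(save=None):
    s=state();print(s["t"],s["tool_pos"].round(1),s["ft_force"].round(1))
    im=get_image("top");P,n=pts(im);f=im["frame"];hsv=cv2.cvtColor(f,cv2.COLOR_BGR2HSV)
    if save: cv2.imwrite(save,cv2.resize(f[110:240,230:430],None,fx=4,fy=4,interpolation=cv2.INTER_CUBIC))
    im=get_image("wrist");P,n=pts(im);f=im["frame"];hsv=cv2.cvtColor(f,cv2.COLOR_BGR2HSV)
    if save: cv2.imwrite(save.replace(".png","w.png"),f)
    for nm,h0,h1,x0,x1,z0,z1 in(("pocket",3,22,545,680,61,72),("jaw",100,130,520,680,25,66)):
        q=(hsv[...,0]>h0)&(hsv[...,0]<h1)&(hsv[...,1]>150)&(P[...,0]>x0)&(P[...,0]<x1)&(abs(P[...,1]+38)<70)&(P[...,2]>z0)&(P[...,2]<z1)
        if q.sum()>20: print(nm,q.sum(),[np.percentile(P[q][:,i],[1,50,99]).round(1) for i in range(3)])
E
python3 -c "
from meas import *
meas('pics/p2.png')"
```

```text
3.65 [641.4 -39.9  49.3] [-10.3   1.7   6.6]
pocket 2798 [array([591.9, 653.2, 657.1]), array([-71.8, -39.9,  -6.2]), array([61.2, 64.9, 66.4])]
jaw 54 [array([576.4, 580.2, 648.4]), array([-93.9, -29.9,  14.3]), array([33.2, 41.4, 65.4])]
```

View pics/p2w.png

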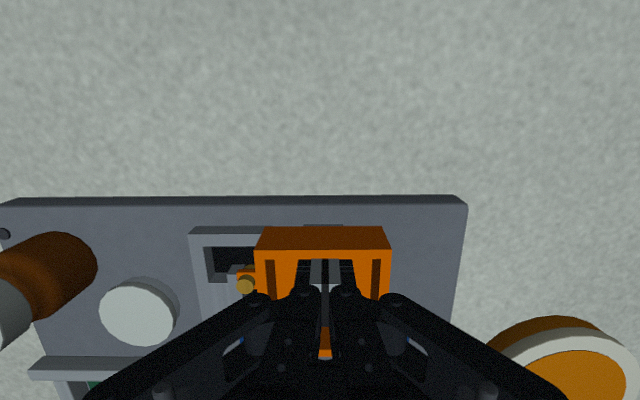

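The rim's far edge has moved from 617 to 657, so the jaw is open about 40 mm. The pin at (245,283) is almost past the tooth. I'll push 9 mm more.

Request:
step_arm(moves=[{"gripper": -1, "delta_pos": [4, 0, 0], "twist": 0}, {"gripper": -1, "delta_pos": [7, 0, 0], "twist": 0}, {"gripper": -1, "delta_pos": [9, 0, 0], "twist": 0}, {"gripper": -1, "delta_pos": [9, 0, 0], "twist": 0}, {"gripper": -1, "delta_pos": [9, 0, 0], "twist": 0}])

```text
t: 4.25
tool_pos: [650.1, -39.9, 49.3]
tcp_rot: [-3.141, -0.001, 0.007]
ft_force: [-10.3, 1.1, 5.7]
finger_gap: -0.3
```

Request:
step_arm(moves=[{"gripper": -1, "delta_pos": [0, 4, 0], "twist": 0}, {"gripper": -1, "delta_pos": [0, 8, 0], "twist": 0}, {"gripper": -1, "delta_pos": [0, 12, 0], "twist": 0}, {"gripper": -1, "delta_pos": [0, 16, 0], "twist": 0}, {"gripper": -1, "delta_pos": [0, 16, 0], "twist": 0}, {"gripper": -1, "delta_pos": [0, 16, 0], "twist": 0}])

```text
t: 4.85
tool_pos: [650.1, -24.3, 49.3]
tcp_rot: [3.141, 0.001, -0.007]
ft_force: [-9.8, -1.8, 6.5]
finger_gap: 0.2
```

```bash
python3 -c "
from meas import *
meas('pics/p3.png')"
```

```text
4.85 [650.1 -24.3  49.3] [-9.8 -1.8  6.5]
pocket 2819 [array([600.8, 662. , 666. ]), array([-56.3, -24.3,   9.1]), array([61.2, 64.9, 66.4])]
jaw 111 [array([573.5, 582.3, 657.6]), array([-91.2, -84.6, -11.9]), array([30.1, 41.1, 65.5])]
```

The pocket has shifted 15.4 mm sideways, carried by friction. I'll carry on to the stop and look for a force rise.

Request:
step_arm(moves=[{"gripper": -1, "delta_pos": [0, 4, 0], "twist": 0}, {"gripper": -1, "delta_pos": [0, 6, 0], "twist": 0}, {"gripper": -1, "delta_pos": [0, 8, 0], "twist": 0}, {"gripper": -1, "delta_pos": [0, 10, 0], "twist": 0}, {"gripper": -1, "delta_pos": [0, 10, 0], "twist": 0}])

```text
t: 5.45
tool_pos: [649.5, -15.1, 48.5]
tcp_rot: [3.14, 0.0, -0.009]
ft_force: [-10.8, -6.0, 0.9]
finger_gap: -0.2
```

Request:
step_arm(moves=[{"gripper": -1, "delta_pos": [0, 2, 0], "twist": 0}, {"gripper": -1, "delta_pos": [0, 4, 0], "twist": 0}, {"gripper": -1, "delta_pos": [0, 4, 0], "twist": 0}])

```text
t: 5.75
tool_pos: [649.3, -11.1, 48.3]
tcp_rot: [3.14, 0.001, -0.01]
ft_force: [-10.4, -6.6, -0.7]
finger_gap: 0.4
```

```bash
python3 -c "
from meas import *
meas('pics/p4.png')"
```

```text
5.75 [649.3 -11.1  48.3] [-10.4  -6.6  -0.7]
pocket 2866 [array([600.1, 661.4, 665.3]), array([-51.7, -15.8,  13.8]), array([61.2, 64.9, 66.3])]
jaw 218 [array([585.9, 599. , 656.3]), array([-93.3, -87.6,   1. ]), array([26.6, 33.6, 65.2])]
```

Request:
step_arm(moves=[{"gripper": -1, "delta_pos": [0, 3, 0], "twist": 0}, {"gripper": -1, "delta_pos": [0, 6, 0], "twist": 0}, {"gripper": -1, "delta_pos": [0, 7, 0], "twist": 0}, {"gripper": -1, "delta_pos": [0, 7, 0], "twist": 0}])

```text
t: 6.25
tool_pos: [649.2, -4.2, 48.2]
tcp_rot: [3.14, 0.001, -0.01]
ft_force: [-10.8, -7.5, -2.1]
finger_gap: -0.1
```

Request:
step_arm(moves=[{"gripper": -1, "delta_pos": [-3, 0, 0], "twist": 0}, {"gripper": -1, "delta_pos": [-6, 0, 0], "twist": 0}, {"gripper": -1, "delta_pos": [-9, 0, 0], "twist": 0}, {"gripper": -1, "delta_pos": [-12, 0, 0], "twist": 0}, {"gripper": -1, "delta_pos": [-12, 0, 0], "twist": 0}])

```text
t: 6.75
tool_pos: [639.2, -4.2, 49.0]
tcp_rot: [3.14, 0.0, -0.002]
ft_force: [-1.5, -6.2, -3.7]
finger_gap: -0.1
```

```bash
python3 -c "
from meas import *
meas('pics/p5.png')"
```

```text
6.75 [639.2  -4.2  49. ] [-1.5 -6.2 -3.7]
pocket 2843 [array([590.8, 651.9, 655.8]), array([-51.9, -22.2,  13.8]), array([61.2, 64.9, 66.4])]
jaw 430 [array([585. , 589.4, 645.8]), array([-93.4, -86.2,   7.6]), array([26.6, 34.8, 63.9])]
```

The jaw has come back to about 39 mm and the x force has dropped, so the pin is seated. I'll release gently and lift out.

Request:
step_arm(moves=[{"gripper": -1, "delta_pos": [-3, 0, 0], "twist": 0}, {"gripper": -1, "delta_pos": [-7, 0, 0], "twist": 0}, {"gripper": -1, "delta_pos": [-14, -4, 0], "twist": 0}, {"gripper": -1, "delta_pos": [-18, -12, 0], "twist": 0}, {"gripper": -1, "delta_pos": [-18, -14, 0], "twist": 0}, {"gripper": -1, "delta_pos": [-18, -14, 15], "twist": 0}, {"gripper": -1, "delta_pos": [-18, -14, 50], "twist": 0}, {"gripper": -1, "delta_pos": [-50, -30, 90], "twist": 0}, {"gripper": -1, "delta_pos": [-98, -60, 100], "twist": 0}, {"gripper": -1, "delta_pos": [-140, -80, 100], "twist": 0}])

```text
t: 7.85
tool_pos: [505.6, -80.9, 151.9]
tcp_rot: [3.14, 0.002, 0.007]
ft_force: [0.1, -1.2, -0.3]
finger_gap: -0.1
```

```bash
python3 -c "
from meas import *
meas('pics/p6.png')"
```

```text
7.85 [505.6 -80.9 151.9] [ 0.1 -1.2 -0.3]
pocket 2082 [array([588.8, 607.3, 643.1]), array([-52.2, -12.4,  13.6]), array([61.4, 65. , 66.9])]
jaw 3557 [array([545.3, 579. , 588.8]), array([-93.8, -37.4,  13.7]), array([31.6, 40.9, 42.6])]
```

View pics/p6w.png

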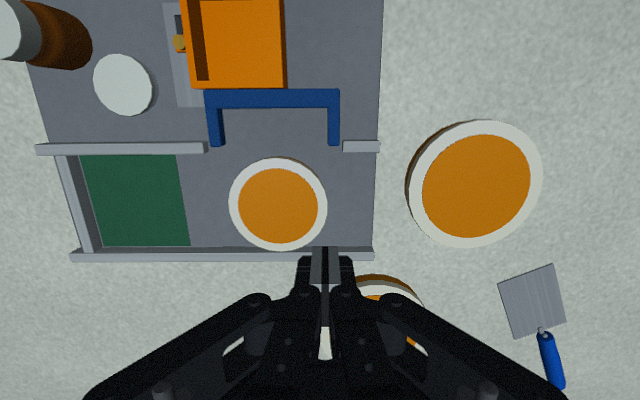

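The jaw is latched: the pin sits in the notch at (178,43), the horns are clear of the lane, and the dish is still in the bay at (278,203). Next I measure the dish and lane.

Run:
```python
from h import *
im=get_image("wrist");P,n=pts(im);f=im["frame"];hsv=cv2.cvtColor(f,cv2.COLOR_BGR2HSV)
org=(hsv[...,0]>3)&(hsv[...,0]<22)&(hsv[...,1]>150)&(abs(P[...,2]-42)<5)&(P[...,0]<545)&(P[...,1]>-95)&(P[...,1]<15)&(P[...,0]>440)
c=max(cv2.findContours(org.astype(np.uint8),0,1)[0],key=cv2.contourArea)
w=np.array([ray(im,*map(float,p),42)[:2] for p in c[:,0]],np.float32);print("dish",cv2.fitEllipse(w))
g=(hsv[...,0]>45)&(hsv[...,0]<90)&(hsv[...,1]>80)&(abs(P[...,2]-24)<8)
print("green",cv2.minAreaRect(P[g][:,:2].astype(np.float32)))
z=P[...,2]
for y in(60,-100,-20):   # rails: z ~38
    q=(abs(P[...,1]-y)<6)&(z>34)&(z<46)&(f.max(2)<175)&(hsv[...,1]<60);X=P[q][:,0]
    for a,b in((420,460),(515,560)):
        s=X[(X>a)&(X<b)]
        if len(s):print(y,np.percentile(s,[2,98]).round(1),len(s))
q=(abs(P[...,0]-487)<20)&(z>34)&(z<46)&(P[...,1]>125);print("stop y",np.percentile(P[q][:,1],[2,98]))
```

```text
dish ((489.3847961425781, -40.5107307434082), (69.93206024169922, 70.1605224609375), 21.151962280273438)
green ((487.23211669921875, 98.17807006835938), (92.5557632446289, 90.21237182617188), 0.4046730399131775)
60 [431.  440.5] 121
60 [537.3 546.6] 159
-100 [439.4 442.3] 21
-100 [538.5 547.3] 108
-20 [432.3 449.9] 121
-20 [520.6 531.4] 23
stop y [142.7757828  152.92526031]
```

Lane centre is x≈489, the dish is at (489.4,−40.5), and the end stop face is at y≈143, so the target dish y is about 98. I'll lower the fingers behind the dish.

Request:
step_arm(moves=[{"gripper": -1, "delta_pos": [-17, -38, 0], "twist": 0}, {"gripper": -1, "delta_pos": [-17, -38, -40], "twist": 0}, {"gripper": -1, "delta_pos": [-17, -38, -80], "twist": 0}, {"gripper": -1, "delta_pos": [-17, -38, -105], "twist": 0}, {"gripper": -1, "delta_pos": [-17, -38, -121], "twist": 0}, {"gripper": -1, "delta_pos": [-17, -38, -121], "twist": 0}, {"gripper": -1, "delta_pos": [-17, -38, -121], "twist": 0}])

```text
t: 8.7
tool_pos: [489.6, -118.1, 28.7]
tcp_rot: [3.141, 0.001, 0.001]
ft_force: [0.3, 0.7, 0.6]
finger_gap: 0.4
```

Request:
step_arm(moves=[{"gripper": -1, "delta_pos": [0, 8, 0], "twist": 0}, {"gripper": -1, "delta_pos": [0, 16, 0], "twist": 0}, {"gripper": -1, "delta_pos": [0, 22, 0], "twist": 0}, {"gripper": -1, "delta_pos": [0, 28, 0], "twist": 0}, {"gripper": -1, "delta_pos": [0, 34, 0], "twist": 0}, {"gripper": -1, "delta_pos": [0, 40, 0], "twist": 0}, {"gripper": -1, "delta_pos": [0, 40, 0], "twist": 0}])

```text
t: 9.4
tool_pos: [488.4, -77.5, 28.0]
tcp_rot: [-3.141, -0.001, 0.0]
ft_force: [-0.4, 0.7, 1.1]
finger_gap: -0.5
```

```bash
python3 -c "
from meas import *
meas('pics/p7.png')"
```

```text
9.4 [488.4 -77.5  28. ] [-0.4  0.7  1.1]
pocket 5243 [array([588.8, 592. , 600.4]), array([-52.6, -18.6,  13.2]), array([61.3, 64.9, 66.6])]
jaw 15051 [array([545. , 578.6, 588.8]), array([-93.8, -35.2,  13.7]), array([28.9, 40.9, 42.6])]
```

View pics/p7w.png

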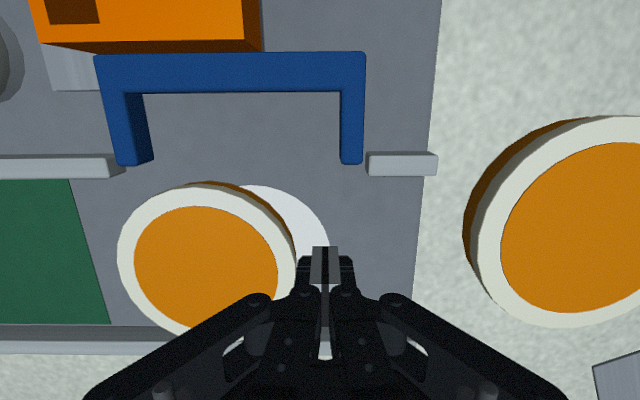

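The dish at (205,262) is sliding flat ahead of the fingers and uncovering the white window, with the jaw untouched. I'll keep pushing.

Request:
step_arm(moves=[{"gripper": -1, "delta_pos": [0, 8, 1], "twist": 0}, {"gripper": -1, "delta_pos": [0, 17, 1], "twist": 0}, {"gripper": -1, "delta_pos": [0, 26, 1], "twist": 0}, {"gripper": -1, "delta_pos": [0, 35, 1], "twist": 0}, {"gripper": -1, "delta_pos": [0, 44, 1], "twist": 0}, {"gripper": -1, "delta_pos": [0, 53, 1], "twist": 0}, {"gripper": -1, "delta_pos": [0, 62, 1], "twist": 0}, {"gripper": -1, "delta_pos": [0, 71, 1], "twist": 0}, {"gripper": -1, "delta_pos": [0, 80, 1], "twist": 0}, {"gripper": -1, "delta_pos": [0, 88, 1], "twist": 0}])

```text
t: 10.5
tool_pos: [488.5, 10.5, 29.1]
tcp_rot: [3.142, 0.001, 0.0]
ft_force: [-0.7, -0.7, 0.2]
finger_gap: 0.1
```

Request:
step_arm(moves=[{"gripper": -1, "delta_pos": [0, 5, 0], "twist": 0}, {"gripper": -1, "delta_pos": [0, 10, 0], "twist": 0}, {"gripper": -1, "delta_pos": [0, 15, 0], "twist": 0}, {"gripper": -1, "delta_pos": [0, 20, 0], "twist": 0}, {"gripper": -1, "delta_pos": [0, 20, 0], "twist": 0}, {"gripper": -1, "delta_pos": [0, 20, 0], "twist": 0}])

```text
t: 11.1
tool_pos: [488.4, 29.8, 29.0]
tcp_rot: [-3.142, -0.0, 0.0]
ft_force: [-0.4, 1.0, -0.4]
finger_gap: -0.2
```

```bash
cat > dish.py <<'E'
from h import *
def dish(save=None):
    s=state();print(s["t"],s["tool_pos"].round(1),s["ft_force"].round(1))
    im=get_image("wrist");P,n=pts(im);f=im["frame"];hsv=cv2.cvtColor(f,cv2.COLOR_BGR2HSV)
    if save: cv2.imwrite(save,f)
    org=(hsv[...,0]>3)&(hsv[...,0]<22)&(hsv[...,1]>150)&(abs(P[...,2]-42)<5)&(P[...,0]<545)&(P[...,1]>0)&(P[...,0]>430)
    c=max(cv2.findContours(org.astype(np.uint8),0,1)[0],key=cv2.contourArea)
    w=np.array([ray(im,*map(float,p),42)[:2] for p in c[:,0]],np.float32);print("dish",cv2.fitEllipse(w),cv2.minEnclosingCircle(w),"z",np.percentile(P[org][:,2],[5,50,95]))
    q=(abs(P[...,0]-487)<25)&(abs(P[...,2]-38)<3)&(P[...,1]>138)
    if q.sum()>20: print("stop y",np.percentile(P[q][:,1],[2,98]))
E
python3 -c "
from dish import *
dish('pics/p8.png')"
```

```text
11.1 [488.4  29.8  29. ] [-0.4  1.  -0.4]
dish ((492.1635437011719, 89.98748779296875), (62.72173309326172, 73.15988159179688), 25.90432357788086) ((488.99102783203125, 88.58893585205078), 35.869842529296875) z [40.62635446 41.55757602 42.45950647]
stop y [143.24237496 153.01062426]
```

Request:
step_arm(moves=[{"gripper": -1, "delta_pos": [0, 3, 0], "twist": 0}, {"gripper": -1, "delta_pos": [0, 6, 0], "twist": 0}, {"gripper": -1, "delta_pos": [0, 8, 0], "twist": 0}, {"gripper": -1, "delta_pos": [0, 8, 0], "twist": 0}])

```text
t: 11.55
tool_pos: [488.5, 38.0, 29.0]
tcp_rot: [-3.142, -0.001, 0.0]
ft_force: [-0.7, -1.0, -0.2]
finger_gap: 0.1
```

Request:
step_arm(moves=[{"gripper": -1, "delta_pos": [0, 1, 0], "twist": 0}, {"gripper": -1, "delta_pos": [0, 2, 0], "twist": 0}, {"gripper": -1, "delta_pos": [0, 2, 0], "twist": 0}])

```text
t: 11.85
tool_pos: [488.5, 39.8, 29.0]
tcp_rot: [-3.142, -0.0, 0.0]
ft_force: [-0.6, -0.9, 0.2]
finger_gap: 0.1
```

Request:
step_arm(moves=[{"gripper": -1, "delta_pos": [0, 0.7, 0], "twist": 0}, {"gripper": -1, "delta_pos": [0, 1.5, 0], "twist": 0}, {"gripper": -1, "delta_pos": [0, 1.5, 0], "twist": 0}])

```text
t: 12.15
tool_pos: [488.5, 40.9, 29.1]
tcp_rot: [3.141, 0.001, 0.0]
ft_force: [0.1, -4.5, -0.4]
finger_gap: -0.2
```

```bash
python3 -c "
from dish import *
dish('pics/p9.png')"
```

```text
12.15 [488.5  40.9  29.1] [ 0.1 -4.5 -0.4]
dish ((492.4126281738281, 100.00820922851562), (62.28569412231445, 73.21096801757812), 24.282634735107422) ((489.226318359375, 98.61905670166016), 35.730506896972656) z [40.67551124 41.5627736  42.49042792]
stop y [138.57014299 153.16523216]
```

The force has risen to 4.5 N, so the dish is against the stop at y≈98.6. I'll back off, rise and check.

Request:
step_arm(moves=[{"gripper": -1, "delta_pos": [0, -6, 0], "twist": 0}, {"gripper": -1, "delta_pos": [0, -25, 0], "twist": 0}, {"gripper": -1, "delta_pos": [0, -40, 0], "twist": 0}, {"gripper": -1, "delta_pos": [0, -40, 40], "twist": 0}, {"gripper": -1, "delta_pos": [0, -40, 80], "twist": 0}, {"gripper": -1, "delta_pos": [0, -40, 120], "twist": 0}, {"gripper": -1, "delta_pos": [-10, -50, 160], "twist": 0}, {"gripper": -1, "delta_pos": [-10, -50, 180], "twist": 0}, {"gripper": -1, "delta_pos": [-10, -50, 180], "twist": 0}])

```text
t: 13.1
tool_pos: [479.6, -9.2, 211.8]
tcp_rot: [3.141, -0.0, 0.008]
ft_force: [0.5, 0.4, 0.2]
finger_gap: -0.1
```

```bash
python3 -c "
from dish import *
from meas import meas
dish('pics/p10.png');meas()"
```

```text
13.1 [479.6  -9.2 211.8] [0.5 0.4 0.2]
dish ((489.1078186035156, 98.36894989013672), (69.54566192626953, 69.7953109741211), 174.13223266601562) ((488.9963684082031, 98.36088562011719), 35.43258285522461) z [40.26978571 41.43414863 42.52863434]
stop y [138.73440933 152.96562884]
13.15 [478.9  -9.  209.9] [-0.9  0.7 -0.9]
pocket 1241 [array([588.7, 602.8, 639.6]), array([-52.2, -20.9,  13.6]), array([61.4, 65. , 66.9])]
jaw 2487 [array([545.4, 578.4, 588.3]), array([-93.7, -41.5,  14. ]), array([32.6, 41. , 43. ])]
```

View pics/p10.png

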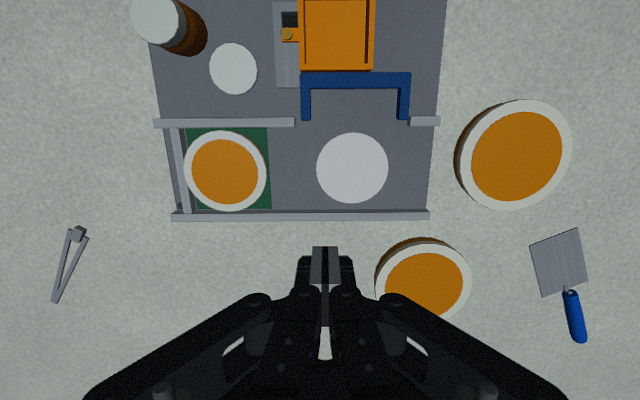

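The dish at (226,171) lies flat against the stop on the green pad, the jaw is latched with the pin at (288,33) in the notch, and the jar and small dish are in place. I'm handing it in.

```bash
python3 -c "
from bench import *
print(job_done())"
```

```text
the job is handed in; nothing more can be done
None
```

I latched the jaw open and slid the dish onto the green pad until it rests against the end stop, then handed the job in at about 13 s of the 48 s allowed.

- **Jaw:** I dragged the orange pocket back about 49 mm and sideways about 20 mm. When let back it settled at about 39 mm, with the sideways shift still about 20 mm, and it held there with the arm clear. The last check showed no change.
- **Dish:** I pushed it along the lane from behind with the fingers shut. The force rose to about 4.5 N at the stop. With the arm clear, its centre was at (489, 98.4), against an expected (489, 98.2–98.5). The measured lid top was at about z 41.5, which means it is lying flat.
- **Other things:** In the last wrist picture the jar, small dish, forceps and spatula showed no sign of having moved. The dish stack, bottle and cup were out of that view and I did not re-measure them, but the arm never went near them on the table.
- **Disagreements:** One end-stop edge reading (138.7 mm) was spoiled by the dish touching the stop. Earlier readings gave about 143 mm. No other check disagreed.

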